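Snap a stop clip onto a shaft and slide it home

ROBOT

A 6-joint arm with a two-finger parallel gripper is mounted at the origin on the work surface. World frame = base frame: x ahead of the robot, y to its left, z up, the work surface at z = 0. Lengths are in mm, angles in rad, forces in N, time in s.
With the tool pointing down it reaches from about 275 to 1000 mm from the base axis. Payload 8.4 kg.
Tool frame: the origin (TCP) lies midway between the tips of the shut fingers; the grasp point (between the pads) lies 19 mm behind it; z points along the fingers, y is the direction in which the jaws open and shut (so a half turn about z gives the same grasp; the last joint's range is limited). The gripper opens to 85 mm and grips with 20 to 120 N. Pads are 22 mm wide; open, the fingers measure 114 mm over their backs; the gripper's body (76 mm by 85 mm) begins 54 mm behind the grasp point. The pads swing forward as they close: fully open they stand 13 mm farther back than shut.
Start: joints at [-1.186, 0.353, 1.633, -0, 1.155, -0.002], TCP at [235.765, -578.829, 231.281] pointing down, gripper open.
Joint ranges: [-2.63, 2.63], [-0.92, 2.1], [0.06, 2.66], [-1.3, 4.44], [0, 2.69], [-3.02, 3.02]. Speed limits (rad/s): [2.22, 2.22, 2.79, 3.14, 3.14, 3.14].

INTERFACE

Orientations are given as [roll, pitch, yaw] about the fixed x, y, z axes, in that order (R = Rz(yaw) Ry(pitch) Rx(roll)).
In Python, from rig import r gives the robot as it stands.
- The arm moves only by the tool play_rows, never from a script. Its argument "moves" is a list of rows, each a list of 3 entries, a list of its own where there are three numbers: the turn, a rotation vector about the tool's x, y, z in degrees, then the shift along the tool's x, y, z in mm, then the opening, from 0 (shut) to 1 (fully open). A call has 1 to 20 rows; each row is the pose to reach, as a shift and turn from the pose measured when the call began, along the tool's axes at that moment; what a row does not reach only later rows make up. A row lasts 1/10 s, in which the tool goes at most 50 mm and 8.59 degrees, less where a joint would pass 70% of its speed; a pose out of reach is approached as far as the arm can. A call with a gripper value outside its range is refused whole. The fingers move at their own pace and stop on an object; "newtons" is the grip in N (left out, the last holds). Time passes only in rows, so rows that repeat a pose let the fingers close. It gives the time, the measured TCP pose, the force and the opening at its end, in the units of the state.
- r.sense(): the state, without advancing time (a new reading comes with each control period).
- r.grab_frame(name): name is "side" or "top" or "wrist"; returns a dict with "color" (480x640x3 uint8, red, green, blue), "K" (3x3 intrinsics, pixels), "rvec" (rotation vector, rad) and "tvec" (3), from world to camera coordinates, as OpenCV has them; the wrist camera has in their place "T_tool_cam" (4x4, takes a point from camera to tool coordinates, whose origin is the TCP and whose axes are the flange's). Camera axes: x right, y down, z forward; pixel columns grow to the right and rows downward; lengths in mm; the calibration is good to about 2 mm. The wrist camera is an equidistant fisheye: a pixel r from the principal point sees the ray r / f radians off the axis. A picture is of the moment at which its call begins: read the wrist's pose just before it. There is no depth.
- r.sign_off(): hands the job in, once; it reports no verdict.
Trained networks look in a picture, given as the dict that the camera call returned (one of the last four; its "shot" number tells which), for a name from the list of things; names that differ only in an ending like _2 or _b are one class to them, and where a whole thing is asked for, a point or a joint stands for the part that bears it (a point fixed in the world has none). Each returns a list of dicts, best first, with "conf" (0 to 1); they miss things now and then, are a little off and sometimes report something else, mostly with a low value. They report only what shows in the picture. A call takes as long as a camera call. They do not tell look-alikes from the thing itself.
- r.silhouettes(picture, name): "mask" (480x640 bool, what is visible of it) and "location" ([column, row] in pixels, amid what is visible of it).
The state is a dict: "clock": time; "qpos": joint angles; "qvel": joint speeds; "joint_efforts": joint torques, N m; "eef_pos": TCP position; "tcp_rot": TCP orientation; "contact_force": force on the tool from outside, world axes, zero at the start; "wrist_torque": the same for the moment, N m; "opening": opening from 0.0 (shut) to 1.0 (fully open).
Only numpy, scipy, OpenCV 4.12 (cv2) and the standard library are available. Lean on these libraries where they do the work, as an engineer would, in place of code of your own. Each camera call takes 0.05 s, during which the arm holds its last target.

TASK

Take the blue spring clip from the white tray and press it straight down over the long plain length of the steel shaft (the side of the shoulder collar without the brass band), at least 20 mm clear of the collar, until its arms snap fully past the shaft. Then slide it along the shaft to the collar, bed it flush there with a firm push of about 9 N but not so hard that the shaft shifts in its rests, and let go with its tab pointing up. Leave the black clip, the ring gauge and the bottle alone, and never load the shaft with more than 40 N.

Things in the scene. Friction and masses are not known exactly. Their poses are not given: they have to be found in the camera images.
- clip: Loose blue plastic spring clip, about 50 g, standing upright in the white tray (tray floor 4 mm above the bench). Origin at the centre of the underside of its feet; z up, y along its bore, x across it (one sprung arm at -x, one at +x; the same either way round). 76 mm tall, 26 mm long in y, 34 mm wide in x.
- clip_bore (a point): Centre of the clip's bore, 16 mm above the clip's origin, same axes. When the clip is fully home it lies on the shaft's axis. The flat end faces of the clip lie 13 mm to either side of it in y. Once on, the clip slides along the shaft with about 1 to 3 N.
- clip_tab (a point): Middle of the clip's grip tab, 59 mm above the clip's origin, a good grasp point. The tab is a block 14 mm thick in x (grip it across this), 22 mm long in y, from 36 to 76 mm above the origin.
- clip_saddle (a point): Middle of the solid saddle block, 32 mm above the clip's origin; 34 x 26 x 8 mm (x, y, z). The two arms hang from its sides. When fully home the saddle rests hard on top of the shaft and the clip will go no lower.
- clip_mouth (a point): Middle of the clip's mouth, 8 mm above the clip's origin, where the gap between the arms is narrowest (14 mm); the arms spring outward here and flare wider below. Pushing it over the 20 mm shaft meets a rising force (about 7 to 14 N at most), which drops as the arms pass the widest point; then the clip draws itself down with up to 10 N until the saddle stops it.
- fixture: Grey granite plate 120 x 270 x 18 mm (x, y, z), fixed to the bench, with two dark steel V rests, each 56 mm wide in x and 20 mm long in y, centred 105 mm either side of the origin in y, up to 90 mm above the bench. Origin at the centre of its underside, y along the shaft.
- shaft: Bright steel shaft, 20 mm diameter, 270 mm long, lying level in the rests, axis 75 mm above the bench. Origin on the axis at mid length; y along the axis towards the shoulder, z up. Held along its axis only by friction: a push of about 12 N along the axis shifts it. It cannot move otherwise.
- shaft_plain (a point): Point on the shaft's axis in the middle of the plain bare length, 55 mm on the -y side of the shoulder's face; same axes as the shaft. The plain length reaches 65 mm further from here to the rest in -y.
- spare: The black clip, a rigid spare of the same outline, in the same tray; leave it. Origin under its feet.
- ring_gauge: Steel ring, 64 mm outside diameter, 22 mm high, standing flat on the bench; leave it. Origin at the centre of its underside.
- oil_bottle: Small grey bottle with a black cap, 40 mm diameter, 85 mm tall; leave it. Origin at the centre of its underside.
- collar: The shoulder: a bright steel collar on the shaft, 34 mm diameter, 14 mm long. Origin on the shaft's axis, in the plane of the flat face that the clip must end against; same axes as the shaft, the collar lies on the +y side of the origin. The clip comes from -y and ends with its bore centre 13 mm on the -y side. Moves with the shaft.
Mind the look-alikes: they are no part of the job. Leave any green look-alike of the clip alone.

How it is judged:
By the outcome, as a careful person would: the job done as asked, in the order asked, and still so for the second after the job is handed in, with the robot touching nothing.
It also fails if it takes over 67 s, if anything falls off the work surface, if the arm or the gripper's body presses on something with over 40 N, if the wrist force passes 120 N, or if a joint passes its speed limit or range.

## Working session

There is one attempt and no reset: what is moved stays moved. The work goes in short steps, Python scripts to look and compute and a tool call to move; the robot and the scene stay as the last step left them, time stands still between calls to the robot, and variables do not carry over. Pictures are saved under pics/ and viewed, and the job is handed in when it is done.

Besides the shell and the picture viewer there is one more tool, called as a command line: name --argument value ..., lists and objects as JSON in quotes. play_rows: Moves the arm, as the interface text tells. Its arguments: {"type":"object","properties":{"moves":{"type":"array"},"newtons":{"type":"number"}},"required":["moves"]}

```bash
ls; mkdir -p pics; cat > h.py <<'E'
import numpy as np, cv2
from rig import r
def save(f,n): cv2.imwrite('pics/'+n,cv2.cvtColor(f['color'],cv2.COLOR_RGB2BGR))
E
python3 - <<'E'
from h import *
s=r.sense(); print(s)
for n in ('top','side'):
    f=r.grab_frame(n); save(f,n+'0.png'); np.savez(n+'0.npz',**{k:f[k] for k in('color','K','rvec','tvec')})
    print(n,f['K'].tolist(),f['rvec'],f['tvec'])
    for t in ('clip','clip_tab','spare','fixture','shaft','collar','clip_saddle'):
        for d in r.silhouettes(f,t)[:3]: print(t,round(d['conf'],2),d['location'],d['mask'].sum())
E
```

```text
pics
{'clock': 0.0, 'qpos': array([-1.18640950e+00,  3.53643089e-01,  1.63416279e+00,  3.28168904e-05,
        1.15515394e+00, -2.39219010e-03]), 'qvel': array([ 8.41173335e-04, -6.73146540e-05,  5.79380205e-04, -1.53549566e-03,
       -1.06834704e-03, -1.69245627e-04]), 'joint_efforts': array([ 1.98450376e-03, -6.05258274e+01, -3.42064512e+01,  1.22504312e-04,
        9.22589796e-03,  2.73999353e-05]), 'eef_pos': array([ 235.58970694, -578.3824721 ,  230.55256344]), 'tcp_rot': array([-3.14022556e+00, -3.32750509e-05,  3.86765723e-01]), 'contact_force': array([ 0.15212   ,  0.15184025, -0.0504302 ]), 'wrist_torque': array([-0.03397713,  0.01742866, -0.01600094]), 'opening': 1.0005566293103256}
top [[491.528957580892, 0.0, 315.7584568725116], [0.0, 491.528957580892, 243.5685154076947], [0.0, 0.0, 1.0]] [ 2.13297426 -2.11957149  0.18297467] [138.41892533 572.19493212 940.73381091]
clip 0.78 [170.6, 276.6] 268
clip 0.35 [229.5, 246.0] 244
clip_tab 0.83 [171.0, 277.7] 252
clip_tab 0.74 [166.7, 223.6] 283
clip_tab 0.48 [228.6, 243.7] 218
spare 0.81 [288.4, 272.6] 235
spare 0.63 [228.4, 24
[... 151 characters left out ...]
e 0.71 [230.4, 243.9] 250
clip_saddle 0.67 [170.7, 222.9] 245
side [[491.9732940644971, 0.0, 316.267702533167], [0.0, 491.9732940644971, 246.92743330792692], [0.0, 0.0, 1.0]] [ 0.49458201 -2.53872932  1.41066934] [570.34430809 138.47517528 965.5481378 ]
clip 0.92 [215.6, 374.7] 692
clip 0.88 [282.3, 383.9] 651
clip 0.64 [273.9, 328.8] 608
clip_tab 0.72 [349.9, 201.0] 72
clip_tab 0.61 [213.7, 372.4] 671
clip_tab 0.59 [278.2, 389.8] 673
spare 0.67 [328.3, 301.3] 501
fixture 0.69 [348.5, 223.2] 3162
shaft 0.88 [352.2, 204.5] 424
collar 0.66 [349.4, 204.3] 37
collar 0.48 [277.5, 330.2] 485
clip_saddle 0.97 [278.1, 387.6] 700
clip_saddle 0.96 [215.7, 378.3] 685
clip_saddle 0.84 [272.3, 329.9] 563
```

View pics/top0.png

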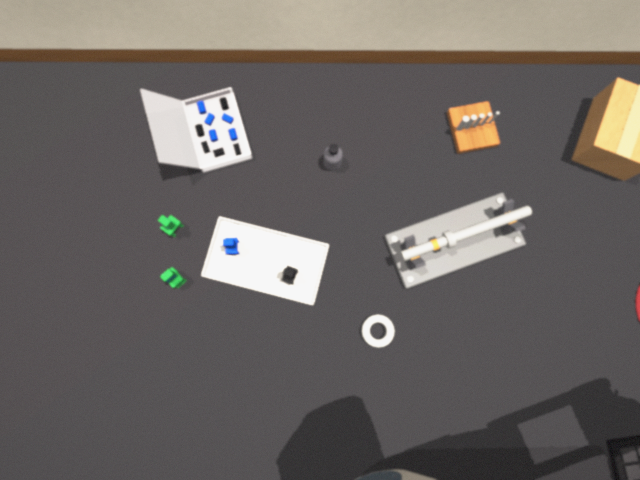

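View pics/side0.png

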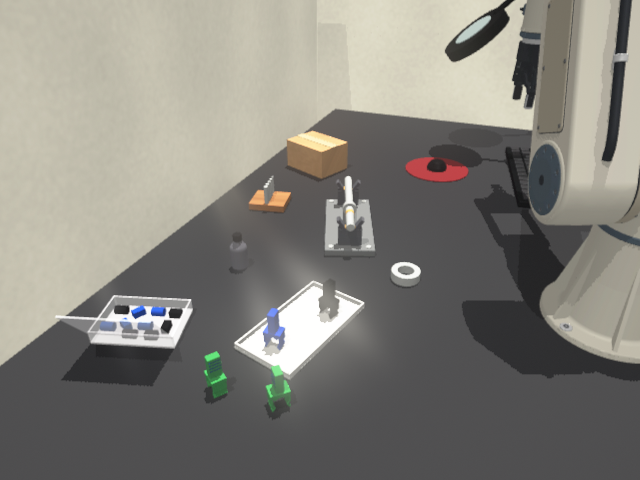

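```bash
python3 - <<'E'
import numpy as np,cv2
for n,(x0,y0,w,h) in {'top':(140,190,180,120),'side':(190,270,200,150)}.items():
    c=np.load(n+'0.npz')['color'][y0:y0+h,x0:x0+w][:,:,::-1]
    cv2.imwrite(f'pics/{n}0c.png',cv2.resize(c,None,fx=4,fy=4,interpolation=cv2.INTER_CUBIC))
c=np.load('top0.npz')['color'][120:360,360:560][:,:,::-1]
cv2.imwrite('pics/top0f.png',cv2.resize(c,None,fx=2.5,fy=2.5,interpolation=cv2.INTER_CUBIC))
c=np.load('side0.npz')['color'][150:290,260:440][:,:,::-1]
cv2.imwrite('pics/side0f.png',cv2.resize(c,None,fx=4,fy=4,interpolation=cv2.INTER_CUBIC))
E
```

```text
(no output)
```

View pics/top0c.png

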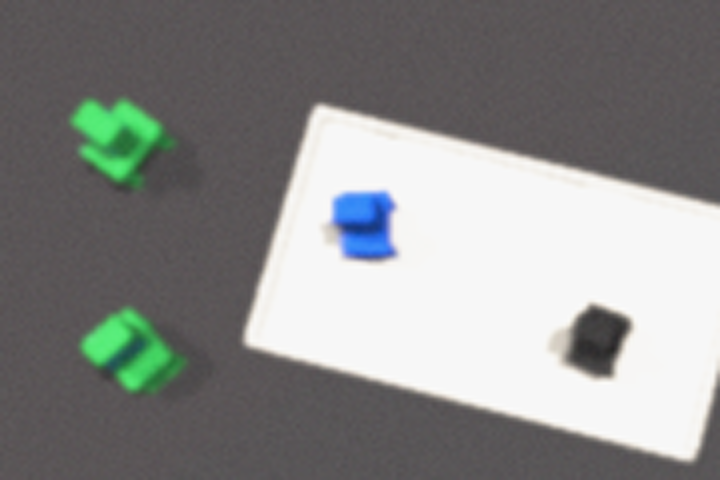

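View pics/side0c.png

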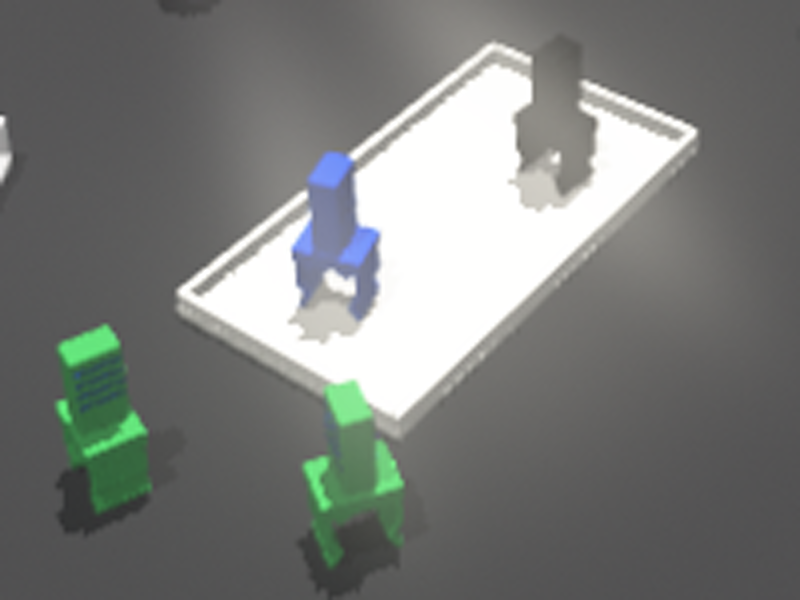

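View pics/top0f.png

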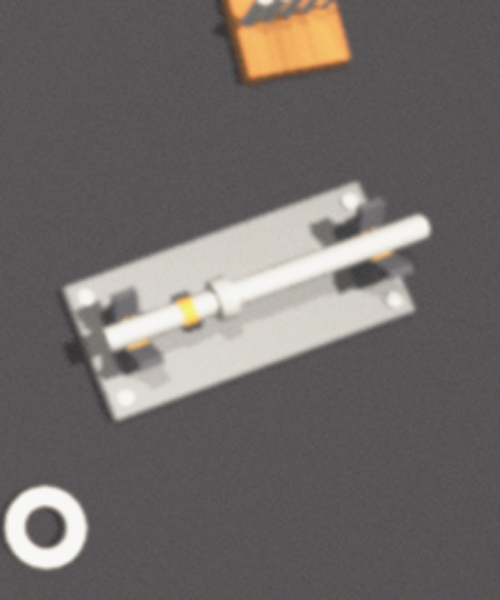

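View pics/side0f.png

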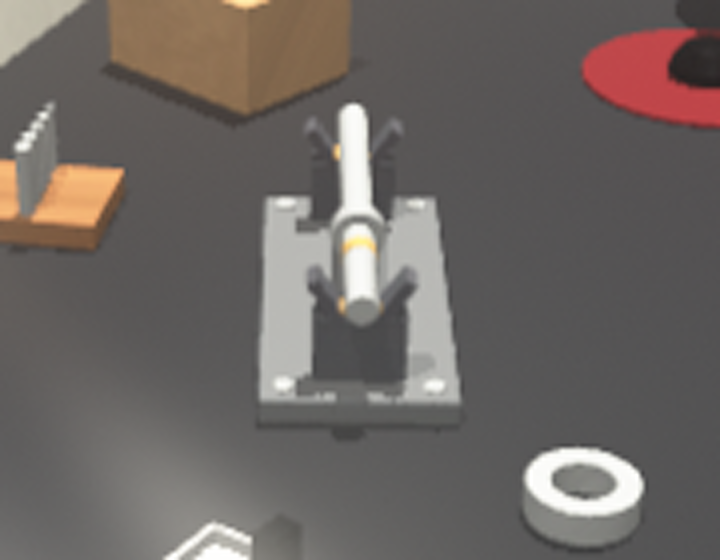

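The top view shows the blue clip at about (230,245) in the tray, with the black spare at (289,273) and green decoys outside it. The shaft runs from (404,256) to (530,211), with the brass band left of the collar at (451,238), so the plain length is to the right. Next I fit models to both views.

```bash
cat > fit.py <<'E'
import numpy as np,cv2
from scipy.optimize import minimize
SS=4
class Cam:
    def __init__(s,n,d=None):
        f=np.load(n) if d is None else d
        s.K=f['K'];s.rv=f['rvec'];s.tv=f['tvec'];s.img=f['color']
        s.R=cv2.Rodrigues(s.rv)[0]
    def proj(s,P): return cv2.projectPoints(np.float64(P).reshape(-1,1,3),s.rv,s.tv,s.K,None)[0][:,0]
    def ray(s,px,z):
        d=s.R.T@np.linalg.inv(s.K)@np.array([px[0],px[1],1.]);c=-s.R.T@s.tv.reshape(3)
        return c+d*(z-c[2])/d[2]
def box(x,y,z):
    return np.array([[a,b,c] for a in x for b in y for c in z],float)
CLIP=[box((-7,7),(-11,11),(36,76)),box((-17,17),(-13,13),(28,36)),box((-17,-11),(-13,13),(2,28)),box((11,17),(-13,13),(2,28))]
def pose(B,p,z0):
    c,s=np.cos(p[2]),np.sin(p[2]);
    return [b@np.array([[c,s,0],[-s,c,0],[0,0,1]])+[p[0],p[1],z0] for b in B]
def render(cam,Bs,roi):
    x0,y0,w,h=roi;m=np.zeros((h*SS,w*SS),np.uint8)
    for b in Bs:
        q=(cam.proj(b)-[x0-.5,y0-.5])*SS-.5
        cv2.fillConvexPoly(m,cv2.convexHull(np.round(q*16).astype(np.int32)),255,shift=4)
    return cv2.resize(m,(w,h),interpolation=cv2.INTER_AREA)/255.
E
python3 - <<'E'
from fit import *
top,side=Cam('top0.npz'),Cam('side0.npz')
rois=[(210,225,40,40),(255,295,40,60)]
tg=[]
for c,(x0,y0,w,h) in zip((top,side),rois):
    im=c.img[y0:y0+h,x0:x0+w].astype(float); m=(im[...,2]-im[...,0])
    m=np.clip(m/60,0,1); tg.append(m); print(m.sum())
print('guess',top.ray((229,244),70),side.ray((274,330),40))
def cost(p,sep=None):
    cs=[np.abs(render(c,pose(CLIP,p,4),r)-t).sum() for c,r,t in zip((top,side),rois,tg)]
    return sum(cs) if sep is None else cs
g=top.ray((229,244),60)
best=None
for yaw in np.radians(np.arange(0,180,15)):
    q=minimize(cost,[g[0],g[1],yaw],method='Nelder-Mead',options=dict(initial_simplex=[[g[0],g[1],yaw],[g[0]+8,g[1],yaw],[g[0],g[1]+8,yaw],[g[0],g[1],yaw+.15]]))
    print(round(np.degrees(yaw)),q.x.round(2),np.degrees(q.x[2]).round(1),round(q.fun,1))
    if best is None or q.fun<best.fun: best=q
print(best.x,cost(best.x,1))
np.save('clip.npy',best.x)
# shaft endpoints etc.
im=cv2.cvtColor(top.img[...],cv2.COLOR_RGB2GRAY)
for n,px in dict(e1=(404,256),collar=(451,238),e2=(530,211)).items(): print(n,top.ray(px,85))
for n,px in dict(near=(350,226),coll=(349,204),far=(348,178)).items(): print('side',n,side.ray(px,80))
E
```

```text
247.0
374.8166666666667
guess [566.06149488 313.71866501  70.        ] [568.64574847 315.55522498  40.        ]
0 [5.7066e+02 3.1551e+02 3.2000e-01] 18.4 289.1
15 [5.7059e+02 3.1557e+02 3.2000e-01] 18.5 289.7
30 [5.7064e+02 3.1534e+02 3.2000e-01] 18.4 289.5
45 [5.7073e+02 3.1520e+02 3.3000e-01] 18.9 288.3
60 [5.7065e+02 3.1521e+02 3.3000e-01] 18.7 288.8
75 [5.7052e+02 3.1541e+02 3.1000e-01] 17.8 289.6
90 [569.87 313.58   2.34] 133.8 453.8
105 [569.61 313.67   2.31] 132.5 454.3
120 [569.93 313.68   2.32] 133.1 453.4
135 [570.75 315.21   3.47] 199.0 288.3
150 [570.6  315.26   3.48] 199.1 289.5
165 [570.65 315.5    3.49] 199.8 289.2
[5.70725347e+02 3.15196873e+02 3.30148870e-01] [np.float64(67.51176470588236), np.float64(220.77156862745096)]
e1 [541.78699148 -29.31410614  85.        ]
collar [ 577.82546675 -121.73153101   85.        ]
e2 [ 632.80550369 -279.17152195   85.        ]
side near [543.53164499 -26.4892927   80.        ]
side coll [ 581.88570399 -130.46515754   80.        ]
side far [ 635.96066802 -278.49906861   80.        ]
```

```bash
cat > ov.py <<'E'
from fit import *
def overlay(cam,Bs,roi,k,name):
    x0,y0,w,h=roi
    im=cv2.resize(cam.img[y0:y0+h,x0:x0+w][:,:,::-1],None,fx=k,fy=k,interpolation=cv2.INTER_CUBIC)
    for b in Bs:
        q=(cam.proj(b)-[x0-.5,y0-.5])*k
        for i in range(8):
            for j in range(i+1,8):
                if bin(i^j).count('1')==1: cv2.line(im,tuple(int(v) for v in q[i]),tuple(int(v) for v in q[j]),(0,0,255),1)
    cv2.imwrite(name,im); return im
E
python3 - <<'E'
from ov import *
top,side=Cam('top0.npz'),Cam('side0.npz'); p=np.load('clip.npy')
a=overlay(top,pose(CLIP,p,4),(205,220,50,50),8,'pics/a.png');b=overlay(side,pose(CLIP,p,4),(250,300,50,50),8,'pics/b.png')
cv2.imwrite('pics/ov1.png',np.hstack([a,b]))
im=side.img[310:350:4,264:288:3].astype(int); print((im[...,2]-im[...,0]))
E
```

```text
[[ -4  -4 119 134 137  -7 -10  -1]
 [ -4  91 127 130  30   0  -1  -1]
 [ -8  35  38  37  25   5  -1  -1]
 [ -8  27  36  36  21   6  -1  -1]
 [  0 108  35  35  26  64  13   0]
 [110 111  35  35  26 117 128   1]
 [ 36  35  44  45 120 124  29   0]
 [ 37  26  20   0  30  35  28  -2]
 [  1  33  -7  -8  -3  36  28  -1]
 [  9  -7 -10 -11  -3  26  13  -2]]
```

View pics/ov1.png

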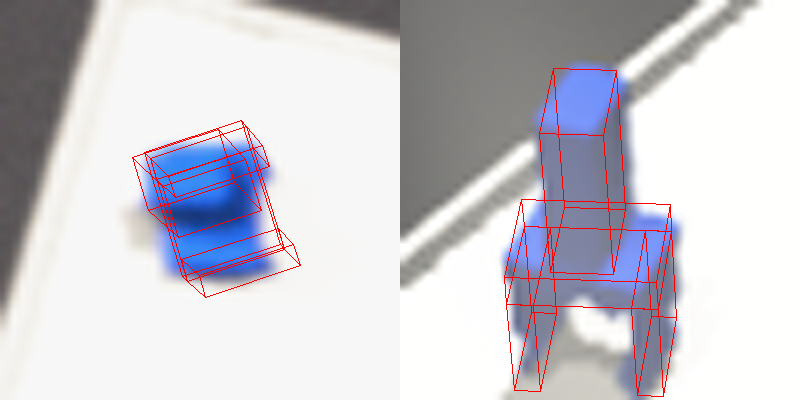

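```bash
cat > fitclip.py <<'E'
from ov import *
top,side=Cam('top0.npz'),Cam('side0.npz')
rois=[(210,225,40,40),(255,295,40,60)]
tg=[]
for c,(x0,y0,w,h) in zip((top,side),rois):
    im=c.img[y0:y0+h,x0:x0+w].astype(float); m=im[...,2]-im[...,0]
    m=np.clip(m/22,0,1); tg.append(m)
def cost(p,sep=None):
    cs=[np.abs(render(c,pose(CLIP,p,4),r)-t).sum() for c,r,t in zip((top,side),rois,tg)]
    return sum(cs) if sep is None else cs
best=None
for yaw in np.radians(np.arange(-90,90,15)):
    g=[569,315]
    q=minimize(cost,[g[0],g[1],yaw],method='Nelder-Mead',options=dict(initial_simplex=[[g[0],g[1],yaw],[g[0]+8,g[1],yaw],[g[0],g[1]+8,yaw],[g[0],g[1],yaw+.15]]))
    print(round(np.degrees(yaw)),q.x.round(2),np.degrees(q.x[2]).round(1),round(q.fun,1))
    if best is None or q.fun<best.fun: best=q
p=best.x; print(cost(p,1)); np.save('clip.npy',p)
a=overlay(top,pose(CLIP,p,4),(205,220,50,50),8,'pics/a.png');b=overlay(side,pose(CLIP,p,4),(250,300,50,50),8,'pics/b.png')
cv2.imwrite('pics/ov2.png',np.hstack([a,b]))
E
python3 fitclip.py
```

```text
-90 [569.1  314.88  -1.39] -79.6 354.1
-75 [569.01 314.78  -1.38] -79.2 353.3
-60 [5.7050e+02 3.1509e+02 1.3000e-01] 7.4 123.4
-45 [5.7049e+02 3.1507e+02 1.2000e-01] 7.1 124.1
-30 [5.7049e+02 3.1507e+02 1.2000e-01] 7.1 124.0
-15 [5.7031e+02 3.1558e+02 1.4000e-01] 7.8 125.7
0 [5.7044e+02 3.1505e+02 1.2000e-01] 7.1 124.4
15 [5.7043e+02 3.1492e+02 1.4000e-01] 8.1 124.2
30 [569.86 316.77   0.66] 37.8 246.5
45 [570.   316.76   0.66] 37.6 247.1
60 [5.7028e+02 3.1531e+02 1.6000e-01] 8.9 123.7
75 [5.7030e+02 3.1531e+02 1.6000e-01] 8.9 123.9
[np.float64(47.7969696969697), np.float64(75.60909090909091)]
```

View pics/ov2.png

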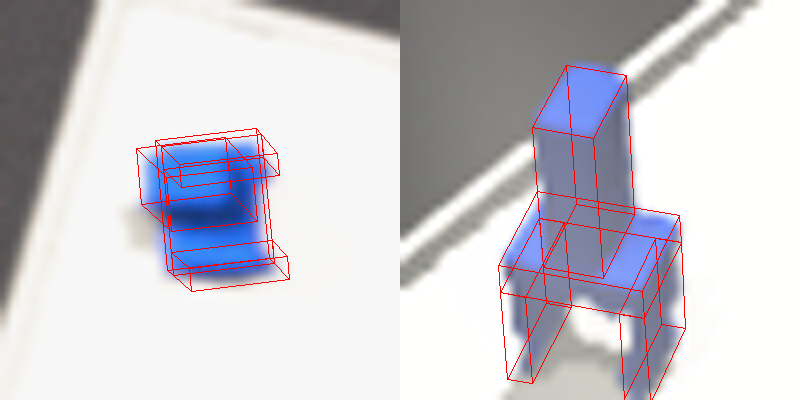

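```bash
cat >> h.py <<'E'
from scipy.spatial.transform import Rotation as Ro
def tool(s=None):
    s=s or r.sense(); return np.array(s['eef_pos']),Ro.from_euler('xyz',s['tcp_rot'])
def delta(pos,yawdeg):
    p,R=tool(); T=Ro.from_euler('xyz',[np.pi,0,np.radians(yawdeg)])
    rv=np.degrees((R.inv()*T).as_rotvec()); sh=R.inv().apply(np.array(pos)-p)
    print('turn',rv.round(2),'shift',sh.round(1)); return rv,sh
E
python3 - <<'E'
from h import *
delta([570,315,200],97)
f=r.grab_frame('wrist'); print(f['T_tool_cam'].round(3).tolist(),f['K'].tolist())
E
```

```text
turn [  0.     0.   -74.84] shift [ 646.7 -701.7   31.3]
[[0.0, -0.963, -0.271, 68.878], [1.0, -0.0, 0.0, -0.565], [-0.0, -0.271, 0.963, -141.309], [0.0, 0.0, 0.0, 1.0]] [[371.64829954431775, 0.0, 319.76315569213017], [0.0, 371.64829954431775, 242.1301536059411], [0.0, 0.0, 1.0]]
```

play_rows --moves '[[[0,0,-8],[35,-37,0],1],[[0,0,-16],[70,-74,0],1],[[0,0,-24],[105,-112,0],1],[[0,0,-32],[140,-150,0],1],[[0,0,-40],[175,-188,0],1],[[0,0,-48],[210,-226,0],1],[[0,0,-56],[245,-264,0],1],[[0,0,-64],[280,-302,0],1],[[0,0,-72],[315,-340,0],1],[[0,0,-75],[350,-378,10],1],[[0,0,-75],[385,-416,20],1],[[0,0,-75],[420,-454,30],1],[[0,0,-75],[455,-492,31],1],[[0,0,-75],[490,-530,31],1],[[0,0,-75],[525,-568,31],1],[[0,0,-75],[560,-606,31],1],[[0,0,-75],[595,-644,31],1],[[0,0,-75],[630,-682,31],1],[[0,0,-75],[647,-702,31],1],[[0,0,-75],[647,-702,31],1]]'

```text
clock: 2.85
eef_pos: [571.5, 320.5, 200.2]
tcp_rot: [3.14, -0.002, 1.699]
contact_force: [0.2, -0.9, 0.5]
opening: 0.997
```

```bash
python3 - <<'E'
from h import *
s=r.sense();p,R=tool(s);print(s['clock'],p,s['tcp_rot'],s['qpos'])
f=r.grab_frame('wrist'); save(f,'w1.png'); np.savez('w1.npz',color=f['color'],K=f['K'],T=f['T_tool_cam'],p=p,R=R.as_matrix())
E
```

```text
2.85 [571.53616464 320.52091967 200.20046782] [ 3.13951898e+00 -2.00019065e-03  1.69868574e+00] [5.08243903e-01 4.26651681e-01 1.59556278e+00 1.21000723e-03
 1.11671043e+00 3.79827253e-01]
```

View pics/w1.png

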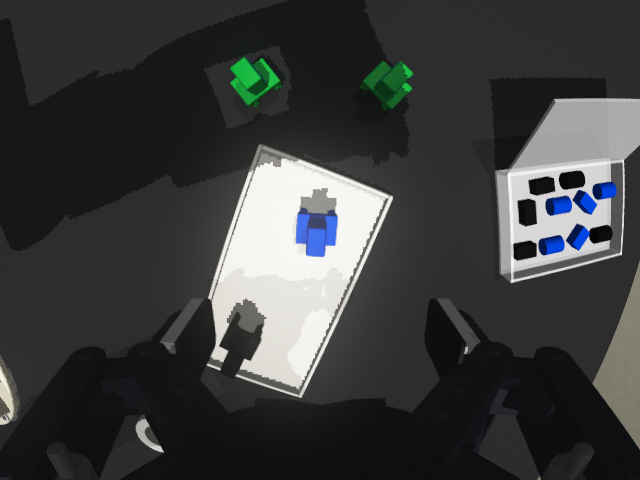

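The wrist view shows the blue clip at (316,232), nearly square to the jaws, and the black spare at (240,335). I fit the clip pose in this view.

```bash
cat > wcam.py <<'E'
from ov import *
class WCam:
    def __init__(s,n):
        f=np.load(n);s.img=f['color'];s.K=f['K']
        A=np.eye(4);A[:3,:3]=f['R'];A[:3,3]=f['p'];s.W=A@f['T'];s.I=np.linalg.inv(s.W)
    def proj(s,P):
        c=np.float64(P).reshape(-1,3)@s.I[:3,:3].T+s.I[:3,3]
        r=np.hypot(c[:,0],c[:,1]);th=np.arctan2(r,c[:,2]);k=s.K[0,0]*th/np.maximum(r,1e-9)
        return np.c_[s.K[0,2]+k*c[:,0],s.K[1,2]+k*c[:,1]]
    def ray(s,px,z):
        u=(np.array(px)-s.K[:2,2])/s.K[0,0];th=np.hypot(*u);d=np.r_[u/th*np.sin(th),np.cos(th)]
        d=s.W[:3,:3]@d;c=s.W[:3,3];return c+d*(z-c[2])/d[2]
E
cat > fw.py <<'E'
from wcam import *
w=WCam('w1.npz'); roi=(275,190,85,85)
x0,y0,ww,hh=roi; im=w.img[y0:y0+hh,x0:x0+ww].astype(float)
t=np.clip((im[...,2]-im[...,0])/25,0,1)
cost=lambda p:np.abs(render(w,pose(CLIP,p,4),roi)-t).sum()
best=None
for yaw in np.radians([-10,0,10,20]):
    g=[570,315]
    q=minimize(cost,[g[0],g[1],yaw],method='Nelder-Mead',options=dict(initial_simplex=[[g[0],g[1],yaw],[g[0]+8,g[1],yaw],[g[0],g[1]+8,yaw],[g[0],g[1],yaw+.15]]))
    print(q.x.round(3),np.degrees(q.x[2]).round(2),q.fun)
    if best is None or q.fun<best.fun: best=q
np.save('clipw.npy',best.x)
a=overlay(w,pose(CLIP,best.x,4),(270,180,90,90),7,'pics/ov3.png')
E
python3 fw.py
```

```text
[5.69597e+02 3.15891e+02 5.80000e-02] 3.31 81.66117647058823
[5.69625e+02 3.15906e+02 5.90000e-02] 3.37 81.7270588235294
[5.69611e+02 3.15903e+02 5.80000e-02] 3.31 81.79058823529411
[5.69597e+02 3.15909e+02 5.80000e-02] 3.31 81.59843137254902
```

View pics/ov3.png

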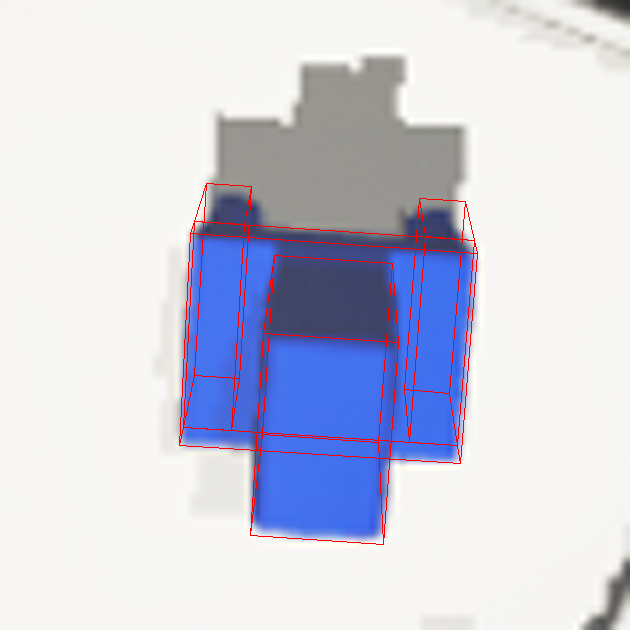

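```bash
python3 - <<'E'
from h import *
delta([569.6,315.9,44],93.3)
delta([569.6,315.9,110],93.3); print(r.sense()['qvel'].round(3))
E
```

```text
turn [ 0.05 -0.05  4.02] shift [ -3.   -1.8 155.9]
turn [ 0.05 -0.05  4.02] shift [-2.9 -1.7 89.9]
[-0.045 -0.039  0.073 -0.014  0.004 -0.032]
```

play_rows --moves '[[[0,0,4],[-3,-1.8,30],1],[[0,0,4],[-3,-1.8,60],0.8],[[0,0,4],[-3,-1.8,85],0.6],[[0,0,4],[-3,-1.8,105],0.6],[[0,0,4],[-3,-1.8,120],0.6],[[0,0,4],[-3,-1.8,135],0.6],[[0,0,4],[-3,-1.8,145],0.6],[[0,0,4],[-3,-1.8,152],0.6],[[0,0,4],[-3,-1.8,156],0.6],[[0,0,4],[-3,-1.8,156],0.6],[[0,0,4],[-3,-1.8,156],0.6],[[0,0,4],[-3,-1.8,156],0.6]]' --newtons 60

```text
clock: 4.1
eef_pos: [570.0, 316.1, 44.5]
tcp_rot: [3.14, -0.001, 1.629]
contact_force: [0.3, -0.2, 0.0]
opening: 0.596
```

```bash
python3 - <<'E'
from h import *
s=r.sense();p,R=tool(s);print(s['clock'],p,s['tcp_rot'],s['contact_force'])
f=r.grab_frame('wrist'); save(f,'w2.png')
delta([569.6,315.9,44],93.3)
E
```

```text
4.1 [569.98076034 316.14853149  44.51956955] [ 3.13990956e+00 -1.38282504e-03  1.62889032e+00] [ 0.33785971 -0.19886714  0.01253248]
turn [ 0.09 -0.08  0.03] shift [-0.2 -0.3  0.5]
```

View pics/w2.png

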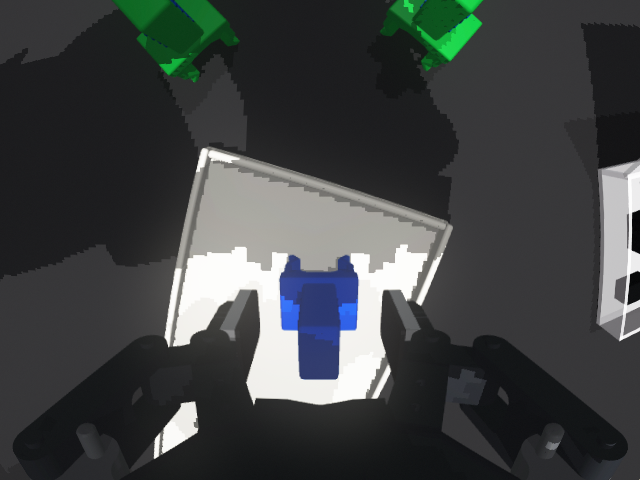

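The blue clip sits centred between the open pads (tab at about (319,340)). I close and lift.

play_rows --moves '[[[0,0,0],[0,0,0],0],[[0,0,0],[0,0,0],0],[[0,0,0],[0,0,0],0],[[0,0,0],[0,0,0],0],[[0,0,0],[0,0,0],0],[[0,0,0],[0,0,0],0],[[0,0,0],[0,0,0],0],[[0,0,0],[0,0,0],0]]' --newtons 80

```text
clock: 4.95
eef_pos: [570.1, 316.2, 44.7]
tcp_rot: [3.14, -0.001, 1.629]
contact_force: [-0.3, 0.2, 3.1]
opening: 0.152
```

play_rows --moves '[[[0,0,0],[0,0,-10],0],[[0,0,0],[0,0,-30],0],[[0,0,0],[0,0,-60],0],[[0,0,0],[0,0,-90],0],[[0,0,0],[0,0,-120],0],[[0,0,0],[0,0,-145],0],[[0,0,0],[0,0,-156],0],[[0,0,0],[0,0,-156],0]]'

```text
clock: 5.75
eef_pos: [570.4, 316.3, 202.3]
tcp_rot: [3.137, -0.003, 1.629]
contact_force: [0.1, 0.2, -1.5]
opening: 0.154
```

```bash
python3 - <<'E'
from h import *
s=r.sense();p,R=tool(s);print(s['clock'],p,s['tcp_rot'],s['contact_force'],s['opening'])
f=r.grab_frame('wrist'); save(f,'w3.png'); np.savez('w3.npz',color=f['color'],K=f['K'],T=f['T_tool_cam'],p=p,R=R.as_matrix())
E
python3 - <<'E'
import sys; sys.path.insert(0,'.')
E
cat > fixt.py <<'E'
# shaft/collar coarse from top image
from wcam import *
top,side=Cam('top0.npz'),Cam('side0.npz')
E
```

```text
5.75 [570.44194625 316.29277935 202.33766154] [ 3.13718408e+00 -2.67826271e-03  1.62889175e+00] [ 0.08792942  0.21281443 -1.51978007] 0.15431000200028183
```

View pics/w3.png

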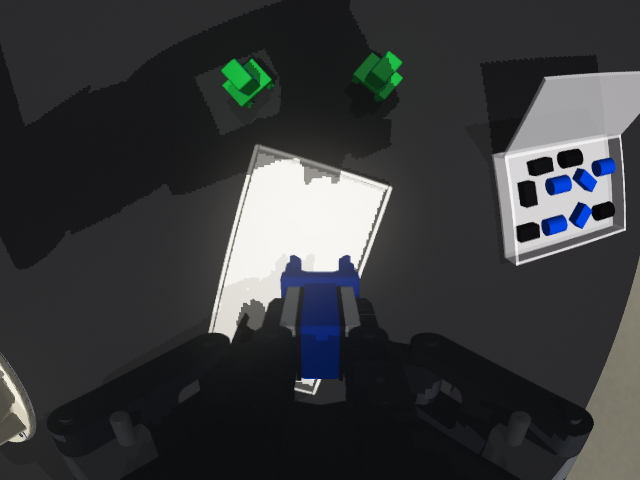

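Clip is held, opening 0.154 across the 14 mm tab, both feet showing at (293,262) and (346,262). I go above the plain length.

```bash
python3 - <<'E'
from h import *
delta([600,-182,220],110)
E
```

```text
turn [  0.14  -0.07 -16.68] shift [-498.8    1.4  -20.1]
```

play_rows --moves '[[[0,0,-2],[-20,0,-4],0],[[0,0,-4],[-55,0,-8],0],[[0,0,-6],[-95,0,-14],0],[[0,0,-8],[-135,0,-20],0],[[0,0,-10],[-175,0,-20],0],[[0,0,-12],[-215,0,-20],0],[[0,0,-14],[-255,0,-20],0],[[0,0,-16],[-295,0,-20],0],[[0,0,-16.7],[-335,0.5,-20],0],[[0,0,-16.7],[-375,1,-20],0],[[0,0,-16.7],[-410,1,-20],0],[[0,0,-16.7],[-440,1,-20],0],[[0,0,-16.7],[-465,1,-20],0],[[0,0,-16.7],[-485,1,-20],0],[[0,0,-16.7],[-497,1,-20],0],[[0,0,-16.7],[-499,1,-20],0],[[0,0,-16.7],[-499,1,-20],0],[[0,0,-16.7],[-499,1,-20],0]]'

```text
clock: 7.6
eef_pos: [599.5, -181.3, 219.4]
tcp_rot: [3.139, -0.002, 1.921]
contact_force: [-0.4, 0.5, -1.4]
opening: 0.152
```

```bash
python3 - <<'E'
from h import *
s=r.sense();p,R=tool(s);print(s['clock'],p,s['tcp_rot'],s['contact_force'],s['opening'])
f=r.grab_frame('wrist'); save(f,'w4.png'); np.savez('w4.npz',color=f['color'],K=f['K'],T=f['T_tool_cam'],p=p,R=R.as_matrix())
E
```

```text
7.6 [ 599.45808744 -181.27008215  219.44947145] [ 3.13940767e+00 -1.65979710e-03  1.92099588e+00] [-0.44543735  0.51747729 -1.35771531] 0.15228137505909908
```

View pics/w4.png

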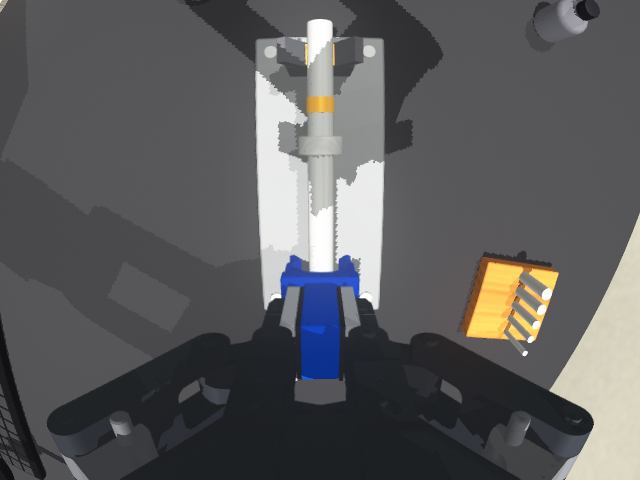

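```bash
cat > sh.py <<'E'
from wcam import *
import sys
def cyl(cf,yaw,s0,s1,rad,n=24):
    y=np.array([-np.sin(yaw),np.cos(yaw),0]);x=np.array([np.cos(yaw),np.sin(yaw),0]);z=np.array([0,0,1.])
    a=np.linspace(0,2*np.pi,n,endpoint=False)
    return np.vstack([[cf+y*s+rad*(x*np.cos(t)+z*np.sin(t)) for t in a] for s in (s0,s1)])
def draw(w,cf,yaw,roi,k,name,smin=-80,smax=100):
    x0,y0,ww,hh=roi
    im=cv2.resize(w.img[y0:y0+hh,x0:x0+ww][:,:,::-1],None,fx=k,fy=k,interpolation=cv2.INTER_CUBIC)
    for s0,s1,rad in ((smin,smax,10),(0,14,17)):
        q=((w.proj(cyl(cf,yaw,s0,s1,rad,48))-[x0-.5,y0-.5])*k)
        cv2.polylines(im,[np.round(cv2.convexHull(q.astype(np.float32))).astype(np.int32)],True,(0,0,255),1)
    cv2.imwrite(name,im)
E
cat > shfit.py <<'E'
from sh import *
w=WCam('w4.npz')
g=cv2.cvtColor(w.img,cv2.COLOR_RGB2GRAY).astype(float)
gx=cv2.Sobel(cv2.GaussianBlur(g,(0,0),.8),cv2.CV_64F,1,0)
# edge points: strongest |gx| near the predicted silhouettes, iterated
from scipy.optimize import least_squares
cf=np.array([580.,-131,75]);yaw=np.radians(20)
def sil(x,y,yaw,ss):
    # silhouette lines of the cylinder seen from camera centre
    d=np.array([-np.sin(yaw),np.cos(yaw),0]);c=w.W[:3,3];o=np.array([x,y,75.])
    v=c-o;v=v-d*(v@d);D=np.linalg.norm(v);e1=v/D;e2=np.cross(d,e1);a=np.arccos(10/D)
    return [w.proj(np.array([o+d*s+10*(np.cos(a)*e1+sg*np.sin(a)*e2) for s in ss])) for sg in(-1,1)]
for rows in ([ (20,35),(62,95),(112,132),(160,262)],):
    R=np.concatenate([np.arange(*q) for q in rows])
    p=np.array([580.,-131,np.radians(20)])
    for it,win in enumerate((6,4,3,3)):
        L=[]
        for l in sil(*p,np.linspace(-90,140,100)):
            o=np.argsort(l[:,1]);xs=np.interp(R,l[o,1],l[o,0]);pts=[]
            for rr,xx in zip(R,xs):
                lo=int(round(xx))-win;seg=np.abs(gx[rr,lo:lo+2*win+1]);
                j=seg.argmax()
                if seg[j]>60 and 0<j<2*win:
                    den=seg[j-1]-2*seg[j]+seg[j+1];pts.append((lo+j+.5*(seg[j-1]-seg[j+1])/den,rr))
            L.append(np.array(pts))
        def res(q):
            out=[]
            for l,pt in zip(sil(q[0],-131,q[1],np.linspace(-90,140,100)),L):
                o=np.argsort(l[:,1]);out.append(np.interp(pt[:,1],l[o,1],l[o,0])-pt[:,0])
            return np.concatenate(out)
        q=least_squares(res,[p[0],p[2]],loss='soft_l1',f_scale=.5)
        p=np.array([q.x[0],-131,q.x[1]])
        rr=res(q.x);n=len(L[0]);print(p,np.degrees(p[2]),[len(a) for a in L],np.median(rr[:n]).round(2),np.median(rr[n:]).round(2),np.abs(rr).mean().round(2))
np.save('shaft.npy',p)
draw(w,np.array([p[0],p[1],75]),p[2],(255,10,130,270),4.4*0.5,'pics/ov4.png')
draw(w,np.array([p[0],p[1],75]),p[2],(280,90,80,80),7,'pics/ov5.png')
# collar near-edge column profile along shaft
for c in (305,335): print(c,g[128:166,c].astype(int))
E
python3 shfit.py
```

```text
[ 5.81944489e+02 -1.31000000e+02  3.56767722e-01] 20.441284760256988 [144, 155] -0.93 0.67 1.21
[ 5.82361447e+02 -1.31000000e+02  3.61699221e-01] 20.72383884368367 [143, 164] -0.77 1.32 1.18
[ 5.82283771e+02 -1.31000000e+02  3.60489483e-01] 20.65452591994907 [136, 164] -0.85 1.21 1.11
[ 5.82283771e+02 -1.31000000e+02  3.60489485e-01] 20.654526029174317 [136, 164] -0.85 1.21 1.11
305 [105 104 105 105 105 105 105 111 136 161 160 161 162 165 167 168 167 166
 164 163 165 167 167 163 166 167 151 117 105 105 105 106 105 105 164 210
 209 210]
335 [143 143 143 143 142 142 141 148 167 180 179 182 183 184 185 184 183 181
 180 178 180 181 180 179 177 178 159 145 141 142 142 143 142 142 142 142
 142 142]
```

View pics/ov5.png

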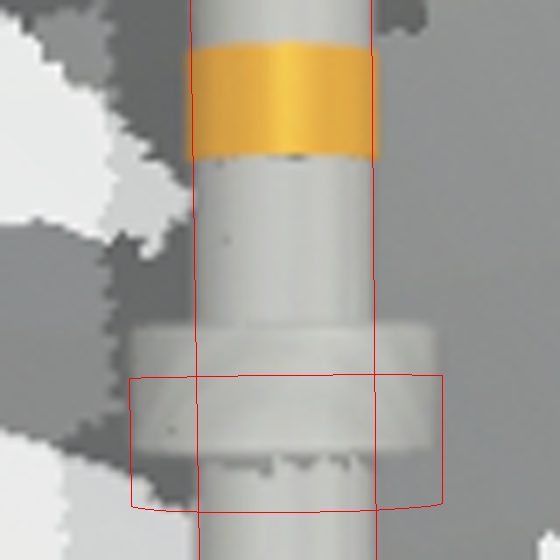

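View pics/ov4.png

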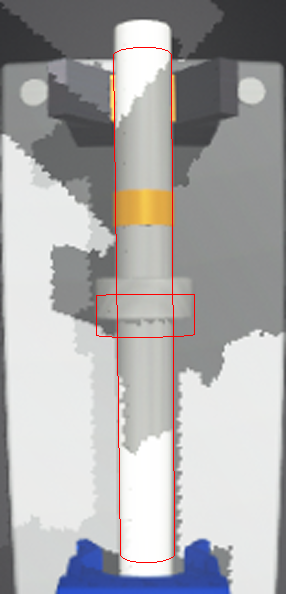

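```bash
python3 - <<'E'
from sh import *
from h import delta,tool
w=WCam('w4.npz');p=np.load('shaft.npy');yaw=p[2]
d=np.array([-np.sin(yaw),np.cos(yaw),0]);cf=np.array([p[0],p[1],75])+5.9*d
print('face',cf); np.save('face.npy',np.r_[cf,yaw])
draw(w,cf,yaw,(280,90,80,80),7,'pics/ov6.png')
top=Cam('top0.npz'); draw(top,cf,yaw,(390,190,150,90),5,'pics/ov7.png',smin=-150,smax=120)
t=cf-55*d; print(t); 
delta([t[0],t[1],135],110.6)
E
```

```text
face [ 580.20265054 -125.47922676   75.        ]
[ 599.60292694 -176.94406209   75.        ]
turn [ 0.14 -0.08 -0.52] shift [ 3.9  1.3 84.7]
```

View pics/ov6.png

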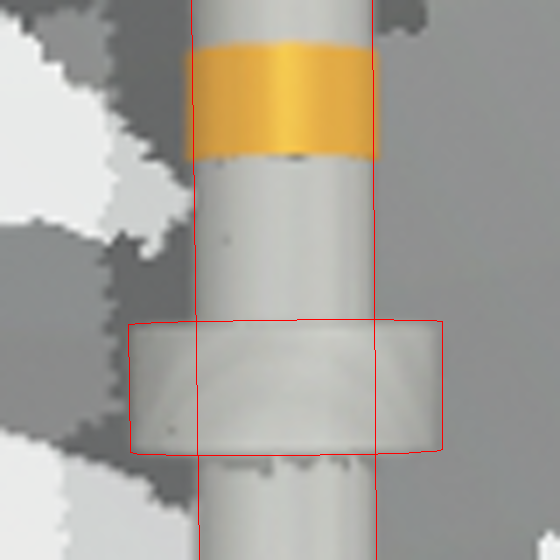

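View pics/ov7.png

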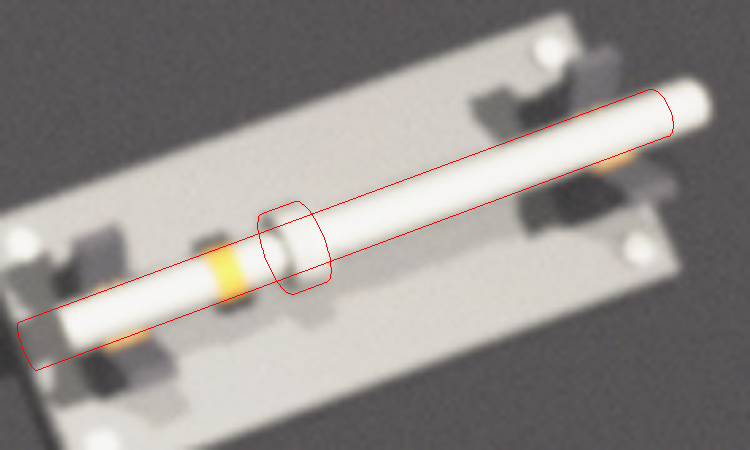

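The outlines match the collar in the wrist picture; the top camera disagrees by about 3 mm along the shaft, which doesn't matter because contact is force-guided. I descend to just above the shaft.

play_rows --moves '[[[0,0,-0.5],[4,1.3,15],0],[[0,0,-0.5],[4,1.3,35],0],[[0,0,-0.5],[4,1.3,52],0],[[0,0,-0.5],[4,1.3,67],0],[[0,0,-0.5],[4,1.3,78],0],[[0,0,-0.5],[4,1.3,84],0],[[0,0,-0.5],[4,1.3,85],0],[[0,0,-0.5],[4,1.3,85],0],[[0,0,-0.5],[4,1.3,85],0]]'

```text
clock: 8.55
eef_pos: [600.1, -177.0, 135.4]
tcp_rot: [3.138, -0.001, 1.93]
contact_force: [0.3, -0.2, -1.3]
opening: 0.155
```

```bash
python3 - <<'E'
from sh import *
from h import *
s=r.sense();p,R=tool(s);print(s['clock'],p,s['tcp_rot'],s['contact_force'],s['opening'])
f=r.grab_frame('wrist'); save(f,'w5.png'); np.savez('w5.npz',color=f['color'],K=f['K'],T=f['T_tool_cam'],p=p,R=R.as_matrix())
F=np.load('face.npy');w=WCam('w5.npz')
draw(w,F[:3],F[3],(250,0,140,300),3,'pics/ov8.png')
im=cv2.imread('pics/ov8.png');print(im.shape);cv2.imwrite('pics/ov8.png',im[300:900])
s=F[3];d=np.array([-np.sin(s),np.cos(s)]);n=np.array([np.cos(s),np.sin(s)]);v=p[:2]-F[:2];print('s',v@d,'lat',v@n)
for nm in('side','top'):
    f=r.grab_frame(nm); save(f,nm+'5.png');c=f['color'][(150 if nm=='side' else 170):][:110,(280 if nm=='side' else 420):][:,:140,::-1];cv2.imwrite('pics/%s5c.png'%nm,cv2.resize(c,None,fx=5,fy=5,interpolation=cv2.INTER_CUBIC))
E
```

```text
8.55 [ 600.06128271 -176.99336083  135.39511903] [ 3.13813295e+00 -6.37835656e-04  1.92990970e+00] [ 0.27000455 -0.20927725 -1.25641982] 0.15503317335008787
(900, 420, 3)
s -55.207806918410796 lat 0.4115053687419396
```

View pics/ov8.png

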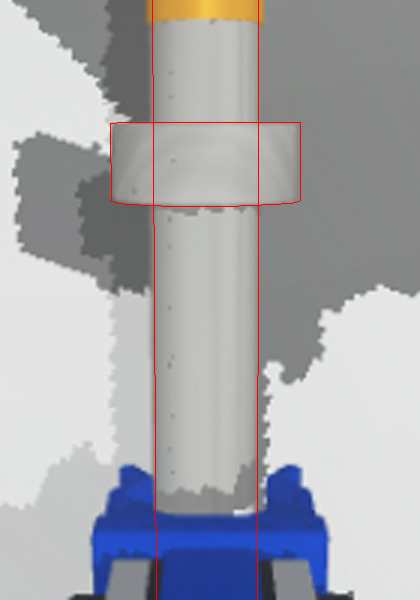

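View pics/side5c.png

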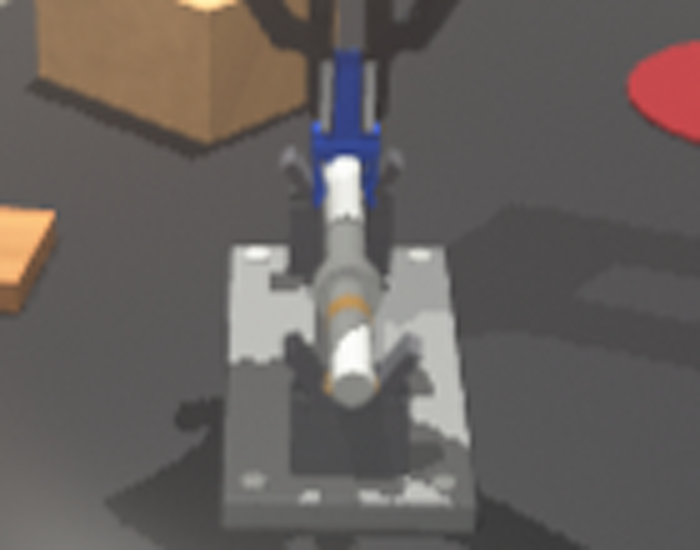

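play_rows --moves '[[[0,0,0],[0,-0.4,3],0],[[0,0,0],[0,-0.4,6],0],[[0,0,0],[0,-0.4,9],0],[[0,0,0],[0,-0.4,12],0],[[0,0,0],[0,-0.4,14],0],[[0,0,0],[0,-0.4,15],0],[[0,0,0],[0,-0.4,15],0]]'

```text
clock: 9.4
eef_pos: [599.5, -177.1, 120.1]
tcp_rot: [3.139, -0.001, 1.93]
contact_force: [0.4, 0.6, -1.2]
opening: 0.157
```

```bash
cat > st.py <<'E'
from h import *
F=np.load('face.npy');s=F[3];d=np.array([-np.sin(s),np.cos(s),0]);n=np.array([np.cos(s),np.sin(s),0])
S=r.sense();p=S['eef_pos'];v=p-F[:3];f=S['contact_force']
print(S['clock'],'s',v@d,'lat',v@n,'z',p[2],'F s/lat/z',(f@d).round(2),(f@n).round(2),f[2].round(2),'tq',S['wrist_torque'].round(2),'rpy',S['tcp_rot'].round(4),S['opening'].round(3))
E
python3 st.py
```

```text
Traceback (most recent call last):
  File "st.py", line 4, in <module>
    print(S['clock'],'s',v@d,'lat',v@n,'z',p[2],'F s/lat/z',(f@d).round(2),(f@n).round(2),f[2].round(2),'tq',S['wrist_torque'].round(2),'rpy',S['tcp_rot'].round(4),S['opening'].round(3))
                                                                                                                                                                    ^^^^^^^^^^^^^^^^^^
AttributeError: 'float' object has no attribute 'round'
```

Lateral force is small and there is no contact yet. I continue.

play_rows --moves '[[[0,0,0],[0,0,2],0],[[0,0,0],[0,0,4],0],[[0,0,0],[0,0,6],0],[[0,0,0],[0,0,8],0],[[0,0,0],[0,0,8],0]]'

```text
clock: 9.9
eef_pos: [599.8, -177.5, 112.7]
tcp_rot: [3.138, -0.0, 1.93]
contact_force: [-0.9, -1.2, 6.9]
opening: 0.153
```

```bash
sed -i "s/S\['opening'\].round(3)/S['opening']/" st.py; python3 st.py
```

```text
9.9 s -55.57123772200365 lat 0.010678354916391498 z 112.74501410407723 F s/lat/z -0.8 -1.22 6.86 tq [-0.11  0.37  0.02] rpy [ 3.1381 -0.      1.9299] 0.153457855245868
```

play_rows --moves '[[[0,0,0],[0,0,2],0],[[0,0,0],[0,0,4],0],[[0,0,0],[0,0,6],0],[[0,0,0],[0,0,8],0],[[0,0,0],[0,0,10],0],[[0,0,0],[0,0,11],0],[[0,0,0],[0,0,11],0]]'

```text
clock: 10.6
eef_pos: [599.1, -177.1, 100.7]
tcp_rot: [3.139, -0.001, 1.93]
contact_force: [-0.3, -0.1, -9.1]
opening: 0.157
```

```bash
python3 st.py
```

```text
10.6 s -54.99479194321956 lat -0.48230622370186754 z 100.68674926105538 F s/lat/z -0.02 -0.29 -9.1 tq [ 0.01  0.05 -0.02] rpy [ 3.1394e+00 -1.2000e-03  1.9299e+00] 0.1566124279424305
```

play_rows --moves '[[[0,0,0],[0,0,0.5],0],[[0,0,0],[0,0,1],0],[[0,0,0],[0,0,1.2],0],[[0,0,0],[0,0,1.2],0]]'

```text
clock: 11.0
eef_pos: [599.4, -177.2, 99.9]
tcp_rot: [3.139, -0.001, 1.93]
contact_force: [-1.4, -0.3, -1.2]
opening: 0.152
```

```bash
python3 st.py
```

```text
11.0 s -55.17906321052996 lat -0.3338313689840437 z 99.88720862958154 F s/lat/z 0.25 -1.43 -1.22 tq [-0.08  0.25 -0.05] rpy [ 3.1391e+00 -8.0000e-04  1.9299e+00] 0.15158230406423923
```

play_rows --moves '[[[0,0,0],[0,0.3,0.5],0],[[0,0,0],[0,0.3,1],0],[[0,0,0],[0,0.3,1],0]]'

```text
clock: 11.3
eef_pos: [599.6, -177.3, 99.5]
tcp_rot: [3.139, -0.001, 1.93]
contact_force: [-3.5, -0.9, 5.7]
opening: 0.153
```

```bash
python3 st.py
```

```text
11.3 s -55.304216016254145 lat -0.12808942912318202 z 99.51710495535177 F s/lat/z 0.37 -3.65 5.71 tq [-0.13  0.84 -0.  ] rpy [ 3.1391e+00 -6.0000e-04  1.9300e+00] 0.15331262842746055
```

play_rows --moves '[[[0,0,0],[0,-0.4,-0.5],0],[[0,0,0],[0,-0.4,-0.5],0],[[0,0,0],[0,-0.4,-0.5],0]]'

```text
clock: 11.6
eef_pos: [599.4, -177.4, 100.0]
tcp_rot: [3.139, -0.0, 1.93]
contact_force: [-1.4, -0.8, -0.9]
opening: 0.153
```

```bash
python3 st.py
```

```text
11.6 s -55.37752531033709 lat -0.3814087104551261 z 99.97448204893367 F s/lat/z -0.28 -1.63 -0.89 tq [-0.09  0.18 -0.  ] rpy [ 3.1388e+00 -4.0000e-04  1.9300e+00] 0.15340888769375371
```

play_rows --moves '[[[0,0,0],[1,-0.1,0],0],[[0,0,0],[3,-0.1,0],0],[[0,0,0],[5,-0.1,0],0],[[0,0,0],[7,-0.1,0],0],[[0,0,0],[9,-0.1,0],0],[[0,0,0],[11,-0.1,0],0],[[0,0,0],[13,-0.1,0],0],[[0,0,0],[15,-0.1,0],0]]'

```text
clock: 12.4
eef_pos: [594.0, -163.3, 100.0]
tcp_rot: [3.139, -0.0, 1.93]
contact_force: [-0.3, -1.3, -1.7]
opening: 0.153
```

```bash
python3 st.py
```

```text
12.4 s -40.21862497938464 lat -0.4138497432274683 z 99.97101318504745 F s/lat/z -1.06 -0.75 -1.72 tq [-0.1   0.03 -0.02] rpy [ 3.1387e+00 -4.0000e-04  1.9300e+00] 0.1525274028771672
```

Sliding runs at about 1 N. I continue towards the collar and stop about 6 mm short.

play_rows --moves '[[[0,0,0],[2,0,0],0],[[0,0,0],[4,0,0],0],[[0,0,0],[6,0,0],0],[[0,0,0],[8,0,0],0],[[0,0,0],[10,0,0],0],[[0,0,0],[12,0,0],0],[[0,0,0],[14,0,0],0],[[0,0,0],[16,0,0],0],[[0,0,0],[18,0,0],0],[[0,0,0],[20,0,0],0],[[0,0,0],[20,0,0],0]]'

```text
clock: 13.5
eef_pos: [586.8, -144.2, 100.0]
tcp_rot: [3.139, -0.001, 1.93]
contact_force: [-0.3, 0.4, -1.9]
opening: 0.156
```

```bash
python3 st.py; python3 - <<'E'
from sh import *
from h import *
s=r.sense();p,R=tool(s)
f=r.grab_frame('wrist'); np.savez('w6.npz',color=f['color'],K=f['K'],T=f['T_tool_cam'],p=p,R=R.as_matrix())
F=np.load('face.npy');w=WCam('w6.npz')
draw(w,F[:3],F[3],(265,180,110,110),6,'pics/ov9.png')
E
```

```text
13.5 s -19.819245699537777 lat -0.3984640639270351 z 99.97491869020756 F s/lat/z 0.51 -0.16 -1.94 tq [ 0.09  0.1  -0.04] rpy [ 3.1388e+00 -7.0000e-04  1.9301e+00] 0.156306785184339
```

View pics/ov9.png

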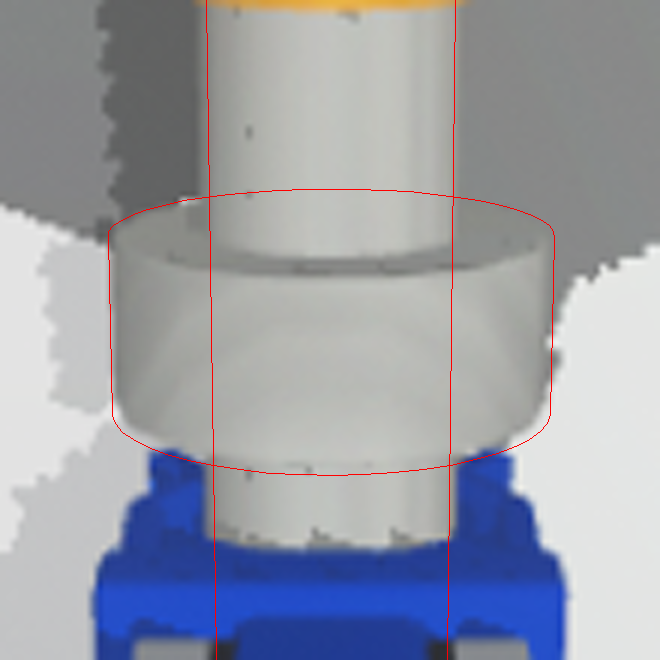

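Still a gap of some mm between saddle and collar, with the shaft and collar where they were fitted. I approach in fine steps.

play_rows --moves '[[[0,0,0],[1,0,0],0],[[0,0,0],[2,0,0],0],[[0,0,0],[3,0,0],0],[[0,0,0],[4,0,0],0],[[0,0,0],[5,0,0],0],[[0,0,0],[5.5,0,0],0]]'

```text
clock: 14.15
eef_pos: [584.9, -139.0, 100.0]
tcp_rot: [3.139, -0.001, 1.93]
contact_force: [-0.5, -0.5, -2.2]
opening: 0.154
```

```bash
python3 st.py
```

```text
14.15 s -14.357997170480703 lat -0.3502057971481098 z 99.99093167810236 F s/lat/z -0.24 -0.64 -2.23 tq [-0.1   0.03 -0.01] rpy [ 3.1388e+00 -6.0000e-04  1.9302e+00] 0.15401891784841595
```

play_rows --moves '[[[0,0,0],[0.3,0,0],0],[[0,0,0],[0.6,0,0],0],[[0,0,0],[0.6,0,0],0]]'

```text
clock: 14.45
eef_pos: [584.7, -138.4, 100.0]
tcp_rot: [3.139, -0.001, 1.93]
contact_force: [-0.2, -0.0, -1.9]
opening: 0.154
```

```bash
python3 st.py
```

```text
14.45 s -13.692497291090756 lat -0.3441217092842241 z 100.00490856367486 F s/lat/z 0.07 -0.21 -1.9 tq [-0.04  0.02  0.02] rpy [ 3.1388e+00 -7.0000e-04  1.9302e+00] 0.15403590475071663
```

play_rows --moves '[[[0,0,0],[0.3,0,0],0],[[0,0,0],[0.5,0,0],0],[[0,0,0],[0.5,0,0],0]]'

```text
clock: 14.75
eef_pos: [584.5, -137.9, 100.0]
tcp_rot: [3.139, -0.001, 1.93]
contact_force: [-0.2, -0.4, -1.6]
opening: 0.155
```

```bash
python3 st.py
```

```text
14.75 s -13.167968995042417 lat -0.352313520624828 z 100.00286293186304 F s/lat/z -0.35 -0.36 -1.59 tq [-0.06 -0.01 -0.02] rpy [ 3.1387e+00 -8.0000e-04  1.9301e+00] 0.1549426812705341
```

play_rows --moves '[[[0,0,0],[0.25,0,0],0],[[0,0,0],[0.5,0,0],0],[[0,0,0],[0.5,0,0],0]]'

```text
clock: 15.05
eef_pos: [584.3, -137.4, 100.0]
tcp_rot: [3.139, -0.001, 1.93]
contact_force: [0.1, -0.1, -2.4]
opening: 0.149
```

```bash
python3 st.py
```

```text
15.05 s -12.603243777406691 lat -0.34074606186236367 z 100.02073898328753 F s/lat/z -0.14 0.06 -2.44 tq [0.02 0.05 0.01] rpy [ 3.1387e+00 -7.0000e-04  1.9302e+00] 0.14879744523035404
```

play_rows --moves '[[[0,0,0],[0.25,0,0],0],[[0,0,0],[0.5,0,0],0],[[0,0,0],[0.5,0,0],0]]'

```text
clock: 15.35
eef_pos: [584.3, -137.3, 100.1]
tcp_rot: [3.139, -0.0, 1.93]
contact_force: [1.9, -3.1, -3.1]
opening: 0.151
```

```bash
python3 st.py; python3 - <<'E'
from sh import *
from h import *
s=r.sense();p,R=tool(s)
f=r.grab_frame('wrist'); np.savez('w7.npz',color=f['color'],K=f['K'],T=f['T_tool_cam'],p=p,R=R.as_matrix())
F=np.load('face.npy');w=WCam('w7.npz')
draw(w,F[:3],F[3],(265,180,110,110),6,'pics/ov10.png')
E
```

```text
15.35 s -12.512825566439513 lat -0.30715281047810167 z 100.0609628713169 F s/lat/z -3.58 0.64 -3.07 tq [-0.64 -0.14  0.05] rpy [ 3.1386e+00 -1.0000e-04  1.9303e+00] 0.1510811813846659
```

View pics/ov10.png

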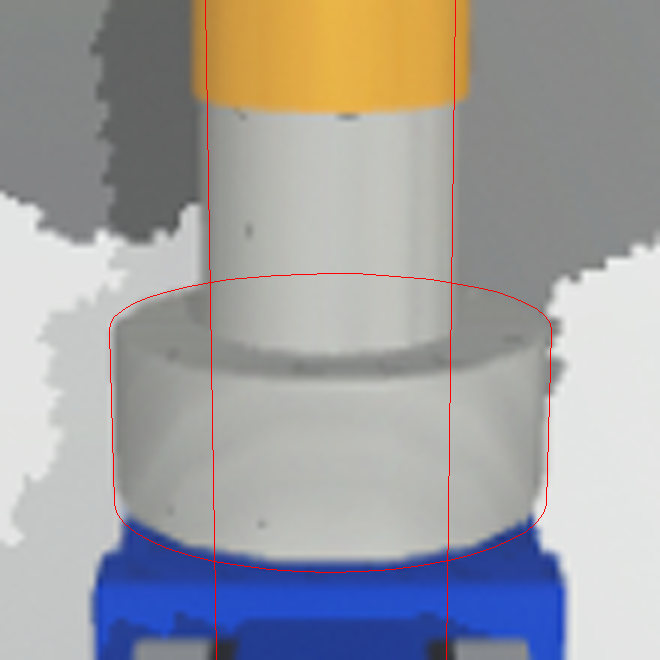

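Contact with the collar at −3.6 N; clip seen against the collar's lower edge. The arm acts like about 8–9 N/mm, so I ramp up to 9 N.

play_rows --moves '[[[0,0,0],[0.4,0,0],0],[[0,0,0],[0.6,0,0],0],[[0,0,0],[0.8,0,0],0],[[0,0,0],[0.8,0,0],0]]'

```text
clock: 15.8
eef_pos: [584.3, -137.2, 100.1]
tcp_rot: [3.138, 0.001, 1.931]
contact_force: [0.4, -6.6, -4.6]
opening: 0.155
```

```bash
python3 st.py
```

```text
15.8 s -12.386236498296947 lat -0.3159968148274656 z 100.07744333683058 F s/lat/z -6.33 -2.0 -4.65 tq [-1.24 -0.22 -0.04] rpy [3.1384e+00 1.0000e-03 1.9305e+00] 0.15481179757904034
```

play_rows --moves '[[[0,0,0],[0.8,0,0],0],[[0,0,0],[1.0,0,0],0],[[0,0,0],[1.1,0,0],0],[[0,0,0],[1.1,0,0],0]]'

```text
clock: 16.2
eef_pos: [584.3, -137.1, 100.1]
tcp_rot: [3.138, 0.003, 1.931]
contact_force: [1.0, -7.7, -5.3]
opening: 0.155
```

```bash
python3 st.py
```

```text
16.2 s -12.324300454852775 lat -0.30426730351957304 z 100.1143881865603 F s/lat/z -7.57 -1.79 -5.33 tq [-1.5  -0.24 -0.03] rpy [3.1381e+00 2.8000e-03 1.9308e+00] 0.155359767334611
```

play_rows --moves '[[[0,0,0],[1.0,0,0],0],[[0,0,0],[1.2,0,0],0],[[0,0,0],[1.3,0,0],0],[[0,0,0],[1.3,0,0],0]]'

```text
clock: 16.6
eef_pos: [584.3, -137.1, 100.1]
tcp_rot: [3.138, 0.005, 1.931]
contact_force: [1.4, -9.7, -4.4]
opening: 0.148
```

```bash
python3 st.py
```

```text
16.6 s -12.263144462422174 lat -0.29328217306667165 z 100.14989127026287 F s/lat/z -9.58 -2.09 -4.42 tq [-1.68 -0.34  0.04] rpy [3.1378 0.0048 1.9312] 0.14783500144971068
```

Axial push reads 9.6 N (about 9.3 after bias) and there was no sudden slip. I relax, then release.

play_rows --moves '[[[0,0,0],[0.5,0,0],0],[[0,0,0],[0.1,0,0],0],[[0,0,0],[0.1,0,0.1],0],[[0,0,0],[0.1,0,0.1],0]]'

```text
clock: 17.0
eef_pos: [584.3, -137.2, 100.1]
tcp_rot: [3.138, 0.005, 1.931]
contact_force: [0.6, -4.9, -2.8]
opening: 0.152
```

```bash
python3 st.py
```

```text
17.0 s -12.38460607282995 lat -0.3161646031344765 z 100.11358385158448 F s/lat/z -4.76 -1.14 -2.75 tq [-0.96 -0.09 -0.  ] rpy [3.1378 0.0052 1.9313] 0.15192201051927648
```

```bash
python3 - <<'E'
from h import *
p,R=tool();print(np.degrees((R.inv()*Ro.from_euler('xyz',[3.1388,-.0006,1.9302])).as_rotvec()))
E
```

```text
[0.05928381 0.33390312 0.06641065]
```

play_rows --moves '[[[0,0.2,0],[0.4,0,0.1],0],[[0,0.33,0],[0.4,0,0.2],0],[[0,0.33,0],[0.4,0,0.3],0],[[0,0.33,0],[0.4,0,0.3],0]]'

```text
clock: 17.4
eef_pos: [584.3, -137.2, 100.0]
tcp_rot: [3.138, 0.0, 1.932]
contact_force: [0.2, -6.6, -1.9]
opening: 0.154
```

```bash
python3 st.py
```

```text
17.4 s -12.39842782845016 lat -0.29767079522692397 z 100.03505201012607 F s/lat/z -6.23 -2.19 -1.9 tq [-1.19 -0.05 -0.04] rpy [3.1377e+00 2.0000e-04 1.9316e+00] 0.15356063528098549
```

play_rows --moves '[[[0,0,0],[0.8,0,0.2],0],[[0,0,0],[1.1,0,0.3],0],[[0,0,0],[1.2,0,0.3],0],[[0,0,0],[1.2,0,0.3],0]]'

```text
clock: 17.8
eef_pos: [584.3, -137.1, 100.1]
tcp_rot: [3.137, 0.002, 1.932]
contact_force: [0.1, -8.9, -1.6]
opening: 0.152
```

```bash
python3 st.py
```

```text
17.8 s -12.321631773030305 lat -0.25878658350416117 z 100.08405904280906 F s/lat/z -8.37 -3.1 -1.64 tq [-1.7  -0.07 -0.02] rpy [3.1373e+00 2.1000e-03 1.9321e+00] 0.15178889311531987
```

Firm push confirmed again (8.4 N). I relax to about 2 N, open the fingers and rise.

play_rows --moves '[[[0,0.1,0],[0.4,-0.1,0.1],0],[[0,0.1,0],[0.1,-0.1,0.1],0],[[0,0.1,0],[0.1,-0.1,0.1],0],[[0,0.1,0],[0.1,-0.1,0.1],0.3],[[0,0.1,0],[0.1,-0.1,0.1],0.6],[[0,0.1,0],[0.1,-0.1,0.1],0.6],[[0,0.1,0],[0.1,-0.1,0.1],0.6],[[0,0.1,0],[0.1,-0.1,0.1],0.6],[[0,0.1,0],[0.1,-0.1,0.1],0.6]]'

```text
clock: 18.7
eef_pos: [584.2, -136.9, 100.0]
tcp_rot: [3.137, 0.0, 1.932]
contact_force: [-0.2, -0.2, -0.3]
opening: 0.6
```

```bash
python3 st.py; python3 - <<'E'
from h import *
f=r.grab_frame('wrist'); save(f,'w8.png')
E
```

```text
18.7 s -12.120606532219819 lat -0.33668920393486423 z 99.9927863845454 F s/lat/z -0.1 -0.23 -0.31 tq [ 0.02 -0.01 -0.  ] rpy [3.1373e+00 3.0000e-04 1.9321e+00] 0.599968560513623
```

View pics/w8.png

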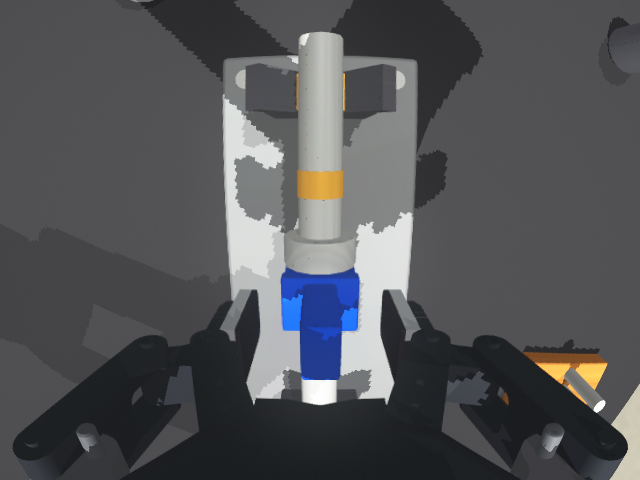

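The clip is free of the pads, upright and against the collar. I rise straight up and check from above.

play_rows --moves '[[[0,0,0],[0,0,-10],0.6],[[0,0,0],[0,0,-30],0.6],[[0,0,0],[0,0,-60],0.6],[[0,0,0],[-20,0,-90],0.6],[[0,0,0],[-45,0,-115],0.6],[[0,0,0],[-60,0,-120],0.6],[[0,0,0],[-60,0,-120],0.6],[[0,0,0],[-60,0,-120],0.6]]'

```text
clock: 19.55
eef_pos: [604.0, -193.0, 218.9]
tcp_rot: [3.139, -0.001, 1.931]
contact_force: [-0.5, -0.3, -0.3]
opening: 0.597
```

```bash
python3 st.py; cat > fin.py <<'E'
from sh import *
from h import *
s=r.sense();p,R=tool(s)
f=r.grab_frame('wrist'); np.savez('w9.npz',color=f['color'],K=f['K'],T=f['T_tool_cam'],p=p,R=R.as_matrix());save(f,'w9.png')
F=np.load('face.npy');w=WCam('w9.npz')
draw(w,F[:3],F[3],(270,130,100,150),4,'pics/ov11.png')
im=f['color'][...].astype(float);t=np.clip((im[...,2]-im[...,0])/25,0,1)
roi=(270,150,100,160);x0,y0,a,b=roi;t=t[y0:y0+b,x0:x0+a]
q=minimize(lambda c:np.abs(render(w,pose(CLIP,c,c[3]),roi)-t).sum(),[584.5,-137.5,.36,59],method='Nelder-Mead',options=dict(initial_simplex=[[584.5,-137.5,.36,59],[588.5,-137.5,.36,59],[584.5,-133.5,.36,59],[584.5,-137.5,.42,59],[584.5,-137.5,.36,63]]))
d=np.array([-np.sin(F[3]),np.cos(F[3])]);n=np.array([d[1],-d[0]]);v=q.x[:2]-F[:2]
print('clip s',v@d,'lat',v@n,'z',q.x[3],'yaw',np.degrees(q.x[2]-F[3]),q.fun)
f=r.grab_frame('side');save(f,'side9.png');c=f['color'][150:270,280:420,::-1];cv2.imwrite('pics/side9c.png',cv2.resize(c,None,fx=5,fy=5,interpolation=cv2.INTER_CUBIC))
E
python3 fin.py
```

```text
19.55 s -71.55136376044882 lat -1.5572408067489103 z 218.91160119566118 F s/lat/z -0.1 -0.55 -0.33 tq [0.07 0.   0.02] rpy [ 3.1387e+00 -1.2000e-03  1.9312e+00] 0.5966947217849706
clip s -13.01431174039146 lat -0.0962669944784877 z 62.98334043956642 yaw -0.04785989136232686 611.4384313725491
```

View pics/ov11.png

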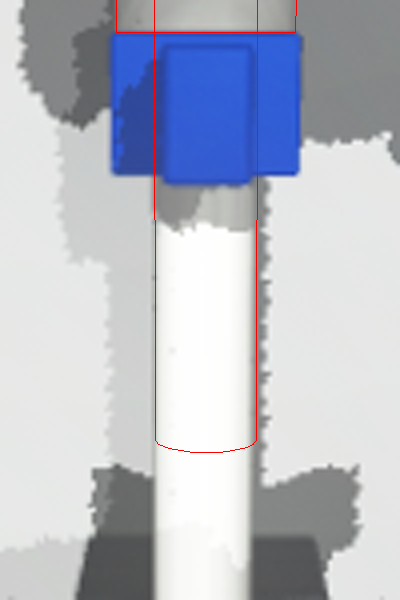

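View pics/side9c.png

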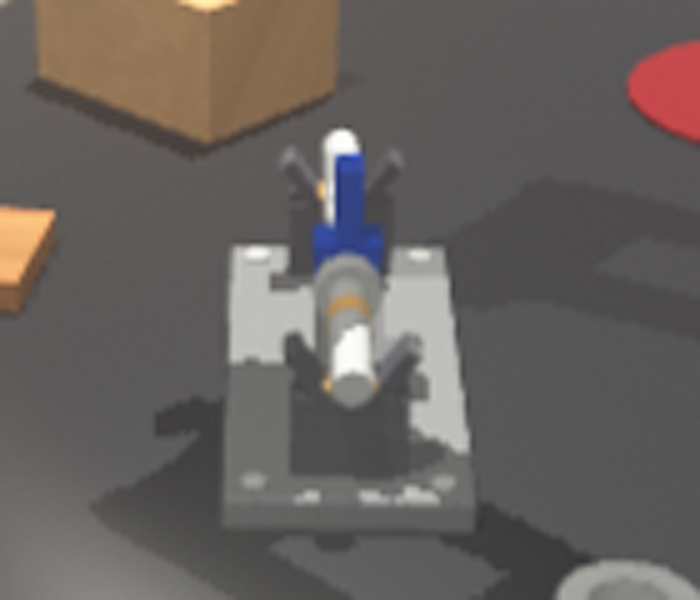

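```bash
python3 - <<'E'
from sh import *
w=WCam('w9.npz');F=np.load('face.npy')
d=np.array([-np.sin(F[3]),np.cos(F[3])])
c=np.r_[F[:2]-13*d,F[3]]
ims=[overlay(w,pose(CLIP[:2],c,z),(285,125,70,60),5.5,'pics/a.png') for z in (59,63)]
cv2.imwrite('pics/ov12.png',np.hstack(ims))
E
```

```text
(no output)
```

View pics/ov12.png

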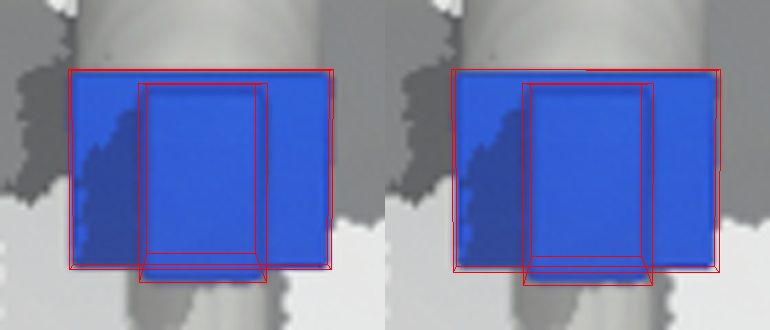

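The z = 59 mm (fully home) model fits the saddle and tab well, and the saddle edge meets the collar face. I hand in.

```bash
python3 -c "
from h import *
print(r.sign_off())"
```

```text
the job is handed in; nothing more can be done
None
```

The blue clip is on the plain side of the shaft, bedded flush against the collar with its tab up, and I handed the job in at about 20 s of the 67 s allowed.

- **Press:** I pressed it straight down with its bore centre about 55 mm from the collar face. The force rose to at least 7 N, then reversed to about −9 N as the arms snapped past and the clip drew itself down. A further press met the hard stop at the saddle.
- **Slide and push:** It slid at about 1 N. I bedded it with an axial push read at 9.6 N, then straightened a 0.3° tilt and pushed again to 8.4 N. There was no sudden slip, and the collar still lined up with its first fit.
- **Release:** I opened the fingers and lifted clear.

**Last checks:** the wrist picture puts the bore centre 13.0 mm from the collar face, 0.1 mm off the shaft's axis and square to it. The saddle and tab outlines match the fully home height of 59 mm, and the gripper touches nothing.

**Checks that disagreed:**
- The free fit of the clip's height gave 63 mm. Most of the arms are hidden in that view, so I relied on the force record and the 59 mm outline.
- The top camera placed the collar about 3 mm from where the wrist camera did, but contact settled the final position.

I did not touch the black clip, ring gauge or bottle, and never moved near them low enough to do so.

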